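# Index the setter's dividing table one hole

## Robot

A 6-joint arm with a two-finger parallel gripper is mounted at the origin on the work surface. World frame = base frame: x ahead of the robot, y to its left, z up, the work surface at z = 0. Lengths are in m, angles in rad, forces in N, time in s.
With the tool pointing down it reaches from about 0.375 to 0.9 m from the base axis. Payload 3.1 kg.
Tool frame: the origin (TCP) lies on the centre line of the jaws, within the pads' length; the fingertips stand 14 mm ahead of it and the grasp point (between the pads) lies 5 mm behind it (bot.tcp_to_tips is the distance from the TCP to the fingertips, in m); z points along the fingers, y is the line along which they close (so a half turn about z gives the same grasp; the last joint's range is limited). The gripper opens to 85 mm and grips with 20 to 120 N. Pads are 22 mm wide; open, the fingers measure 114 mm over their backs; the gripper's body (76 mm by 85 mm) begins 54 mm behind the grasp point. The pads swing forward as they close: fully open they stand 13 mm farther back than shut.
Start: joints at [-1.353, 0.527, 1.433, -0, 1.181, -0.178], TCP at [0.241, -0.577, 0.245] pointing down, gripper open.
Joint ranges: [-3.08, 3.08], [-0.75, 2.2], [0.22, 2.44], [-1.43, 4.57], [0, 2.65], [-2.85, 2.85]. Speed limits (rad/s): [2.79, 2.79, 3.14, 3.14, 3.14, 3.14].

## Interface

Orientations are given as [roll, pitch, yaw] about the fixed x, y, z axes, in that order (R = Rz(yaw) Ry(pitch) Rx(roll)).
In Python, from rig import read_state, eyes, ticket, bot gives the robot as it stands. The module is installed in compiled form; this text tells all that it offers.
- The arm moves only by the tool carry_out, never from a script. Its argument "motion" is a list of rows, each a list of 3 entries, a list of its own where there are three numbers: the shift along the tool's x, y, z in units of 0.25 m (1.0 is 0.25 m), then the turn, a rotation vector about the tool's x, y, z in units of 2 rad (1.0 is 2 rad), then the opening, from 0 (shut) to 1 (fully open). In form: [[[dx, dy, dz], [ax, ay, az], gripper], ...]. A call has exactly 5 rows; each row is the pose to reach, as a shift and turn from the pose commanded when the call began, along the tool's axes at that moment; what a row does not reach only later rows make up. A row lasts 1/12 s, in which the tool goes at most 41.7 mm and 7.16 degrees, less where a joint would pass 70% of its speed; a pose out of reach is approached as far as the arm can. A call with a number of a shift or a turn outside -1 to 1 is refused whole. A call with a gripper value outside its range is refused whole. The fingers move at their own pace and stop on an object; the grip force is fixed at half the most. Time passes only in rows, so rows that repeat a pose let the fingers close, or fill a call up. It gives the time, the measured TCP pose, the force, the opening and the grip force at its end, in the units of the state.
- read_state(): the state, without advancing time (a new reading comes with each control period).
- eyes.capture(name): name is "scene" or "top"; returns a dict with "frame" (480x640x3 uint8, blue, green, red), "fovy" (degrees; the focal length in pixels is half the picture's height over the tangent of half this angle, whatever the lens; pixels are square), "cx", "cy" (the principal point, pixels), "eye" and "orientation" of the camera in the world. Camera axes: x right, y down, z forward; pixel columns grow to the right and rows downward; lengths in m; the calibration is good to about 2 mm. A picture is of the moment at which its call begins. There is no depth.
- ticket.finish_job(): hands the job in; it is judged then, once.
Trained networks look in a picture, given as the dict that the camera call returned (one of the last four; its "shot" number tells which), for a name from the list of things; names that differ only in an ending like _2 or _b are one class to them, and where a whole thing is asked for, a point or a joint stands for the part that bears it (a point fixed in the world has none). Each returns a list of dicts, best first, with "score" (0 to 1); they miss things now and then, are a little off and sometimes report something else, mostly with a low value. They report only what shows in the picture. A call takes as long as a camera call. They do not tell look-alikes from the thing itself.
- eyes.find_in(picture, target): "uv" ([column, row] in pixels, amid what is visible of it).
- eyes.pinpoint(picture, target): "uv" ([column, row] in pixels: a listed point, or the origin of a listed thing).
The state is a dict: "clock": time; "joint_positions": joint angles; "qvel": joint speeds; "joint_torque": joint torques, N m; "eef_pos": TCP position; "tcp_rot": TCP orientation; "wrist_force": force on the tool from outside, world axes, zero at the start; "wrist_torque": the same for the moment, N m; "finger_gap": opening from 0.0 (shut) to 1.0 (fully open); "gripper_force": force on a finger pad.
Only numpy, scipy, OpenCV 4.12 (cv2) and the standard library are available. Lean on these libraries where they do the work, as an engineer would, in place of code of your own. Each camera call takes 0.05 s, during which the arm holds its last target. There are 200 camera calls.

## Task

The next setting of the brooch on the dividing table is wanted at the graver's rest: press the red indexing plunger in with a fingertip, turn the table clockwise (seen from above) to the very next hole, no further, and let the plunger spring fully up into that hole. The brooch rides round on its spigot and must not be lifted off, and nothing else on the bench may be picked up or pushed out of place.

Things in the scene. Friction and masses are not known exactly. Their poses are not given: they have to be found in the camera images.
- dividing_base: Green cast foot of the dividing table, fixed to the bench: 208 mm across, two bolt lugs make it 260 mm. It carries a fixed steel index plate 194 mm across, face 40 mm up, with eight brass-rimmed holes 45 degrees apart on a 76 mm radius, joined by a narrow slot. Origin on the bench on the table's axis. +x points to the graver's rest (bar on a post, 60 to 140 mm out, 87 mm high).
- spindle (a point): The turning axis of the dividing table, at the top of the 30 mm square dark steel spigot in its middle, 79 mm above the bench. The turning table is a steel disc 120 mm across, its top face 66 mm above the bench. z is up.
- cap_top (a point): Centre of the flat top of the red plunger cap (28 mm across, 10 mm thick), 88 mm above the bench at rest, 76 mm from the axis. The plunger stands upright in a dark arm on the turning disc: cap, arm and disc go round together, and the point sinks as the cap is pressed. A fingertip pressing on the cap can drag it round by friction. z up, x towards the axis.
- plunger (a joint): How far the plunger is pressed down: 0 m up (its shoulder sits in a hole and locks the table, half a degree of play), stop at 0.013. From 0.0075 on the shoulder is under the plate and the table turns (1 N at the cap). Spring 4 N at rest, 8 N at the stop. Let go between holes, the cap stays some 0.0075 m down; within about 3 mm of a hole it springs up and centres the table.
- index_table (a joint): Rotation of the dividing table, rad, growing clockwise as seen from above. Near 0 at the start, where the plunger sits in its first hole (opposite the graver's rest); 0.785 (45 degrees, 58 mm in a straight line at the cap) at the next hole clockwise. Light friction; it stays where it is left.
- brooch_mid (a point): The work: a round gold brooch blank, 68 mm across, 6 mm thick, with eight collets (12 mm high over all), three with red stones. It lies loose on the disc over the square spigot (under 1 mm of play), its face 72 mm above the bench, and turns with the table. This point is at its centre, 3 mm above its underside.
- ring_stand: Loose cork cylinder, 36 mm across and 62 mm high, with a ring on top (86 mm to its stone); stands on the bench beside the foot. Origin at the centre of its underside, z up.
- gem_box: Loose white plastic gem box, 46 x 46 mm, 20 mm high with its lid standing up to 64 mm at its +x edge; on the bench beside the foot. Origin at the centre of its underside.
- tweezers: Loose steel tweezers, 153 mm long along their x axis, 14 mm wide, 9 mm high. Origin under their middle.
- loupe: Loose folding loupe, black eyepiece 34 mm across and 18 mm high with a steel cover, 67 mm long along x. Origin under it.
- stone_tin: Loose round aluminium stone tin, 52 mm across and 14 mm high. Origin at the centre of its underside.
- polish_jar: Loose amber glass jar with a black cap, 44 mm across and 52 mm high. Origin at the centre of its underside.
- setting_pusher: Loose setter's pusher lying along its x axis, wooden handle 26 mm thick, 100 mm long over all. Origin on the bench under its middle.
Not all that is in view belongs to the job. Of the things that look like the part that bears brooch_mid, the middle-sized one is meant.

How it is judged:
By the outcome, as a careful person would: the job done as asked, in the order asked, and still so for the second after the job is handed in, with the robot touching nothing.
It also fails if it takes over 40 s, if anything falls off the work surface, if the arm or the gripper's body presses on something with over 40 N, if the wrist force passes 120 N, or if a joint passes its speed limit or range.

## Working session

There is one attempt and no reset: what is moved stays moved. The work goes in short steps, Python scripts to look and compute and a tool call to move; the robot and the scene stay as the last step left them, time stands still between calls to the robot, and variables do not carry over. Pictures are saved under pics/ and viewed, at most 10 in all, crops included, and the job is handed in when it is done.

Besides the shell and the picture viewer there is one more tool, called after ">>>" as name([rows], argument=value, ...), one row to a line, values as JSON. carry_out: Moves the arm, as the interface text tells. Its arguments: {"type":"object","properties":{"motion":{"type":"array"}},"required":["motion"]}

```bash
mkdir -p pics
cat > h.py <<'E'
import numpy as np, cv2
from scipy.spatial.transform import Rotation as R
from rig import read_state, eyes, ticket, bot
def cam(p):
    o=np.array(p["orientation"],float)
    M=o if o.shape==(3,3) else (R.from_euler('xyz',o).as_matrix() if o.size==3 else None)
    f=240/np.tan(np.radians(p["fovy"])/2)
    return M,f,np.array(p["eye"])
def ray(p,uv,z):
    M,f,e=cam(p); d=M@np.array([(uv[0]-p["cx"])/f,(uv[1]-p["cy"])/f,1]); return e+d*(z-e[2])/d[2]
def proj(p,X):
    M,f,e=cam(p); c=M.T@(np.array(X)-e); return [p["cx"]+f*c[0]/c[2],p["cy"]+f*c[1]/c[2]]
E
python3 - <<'E'
from h import *
for n in("scene","top"):
    p=eyes.capture(n); cv2.imwrite(f"pics/{n}0.png",p["frame"])
    print(n,p["fovy"],p["cx"],p["cy"],p["eye"],p["orientation"])
    for t,z in(("spindle",.079),("cap_top",.088),("brooch_mid",.069),("dividing_base",0)):
        print(t,[(np.round(d["uv"]),round(d["score"],2),np.round(ray(p,d["uv"],z),3)) for d in eyes.pinpoint(p,t)[:4]])
print(read_state(),bot.tcp_to_tips)
E
```

```text
scene 50.48030054890935 319.7791882297721 237.91607065532853 [1.3714987  0.23341365 0.95809104] [-2.36394276 -0.00801908  1.8422673 ]
spindle [(array([304., 245.]), 0.57, array([ 0.57 , -0.021,  0.079]))]
cap_top [(array([325., 229.]), 0.6, array([0.512, 0.016, 0.088])), (array([466., 254.]), 0.31, array([0.5  , 0.353, 0.088]))]
brooch_mid [(array([306., 251.]), 0.9, array([ 0.578, -0.015,  0.069])), (array([402., 276.]), 0.57, array([0.593, 0.219, 0.069]))]
dividing_base [(array([305., 266.]), 0.84, array([ 0.566, -0.021,  0.   ]))]
top 56.64963209520114 320.06419657723745 238.88175312900887 [0.32025922 0.00516426 1.14707806] [-2.96315163 -0.00409344 -1.54594861]
spindle [(array([329., 213.]), 0.56, array([ 0.578, -0.015,  0.079]))]
cap_top [(array([390., 230.]), 0.48, array([ 0.537, -0.162,  0.088])), (array([315., 240.]), 0.45, array([0.507, 0.018, 0.088]))]
brooch_mid [(array([329., 215.]), 0.97, array([ 0.576, -0.015,  0.069])), (array([334., 312.]), 0.9, array([ 0.339, -0.033,  0.069])), (array([236., 232.]), 0.75, array([0.526, 0.212, 0.069]))]
dividing_base [(array([328., 225.]), 0.88, array([ 0.565, -0.015,  0.   ]))]
{'clock': 0.5, 'joint_positions': array([-1.35349796e+00,  5.27529679e-01,  1.43272817e+00, -2.03502280e-05,
        1.18136785e+00, -1.78487411e-01]), 'qvel': array([ 0.00059153, -0.00130429, -0.00105135, -0.00041792,  0.00015327,
       -0.00124215]), 'joint_torque': array([-8.92227290e-04, -4.41908562e+01, -1.78224206e+01, -2.76743267e-04,
        1.83067532e-03, -2.43189980e-06]), 'eef_pos': array([ 0.24098117, -0.57664136,  0.24528316]), 'tcp_rot': array([-3.14155679e+00,  1.26596784e-05,  3.95793507e-01]), 'wrist_force': array([ 0.2873494 , -0.46491848,  1.00812171]), 'wrist_torque': array([ 0.01207134,  0.02463216, -0.04929823]), 'gripper_force': 0.0, 'finger_gap': 0.9972197139056638} 0.014
```

Run:
```python
import cv2
a=cv2.imread("pics/top0.png"); cv2.imwrite("pics/topc.png",cv2.resize(a[130:350,170:460],(791,600),interpolation=2))
```

```text
(no output)
```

View pics/scene0.png

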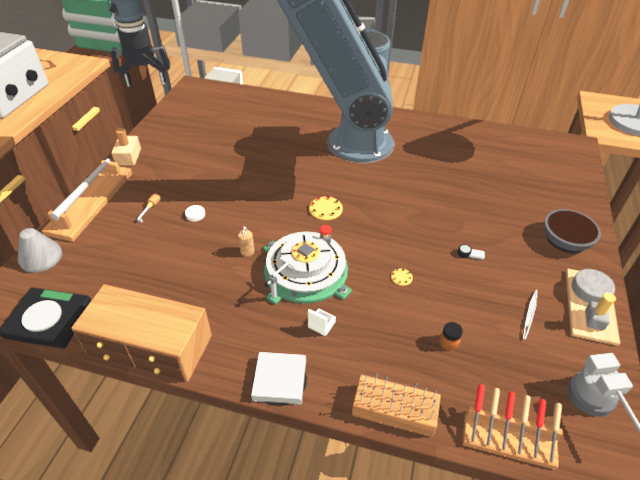

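View pics/topc.png

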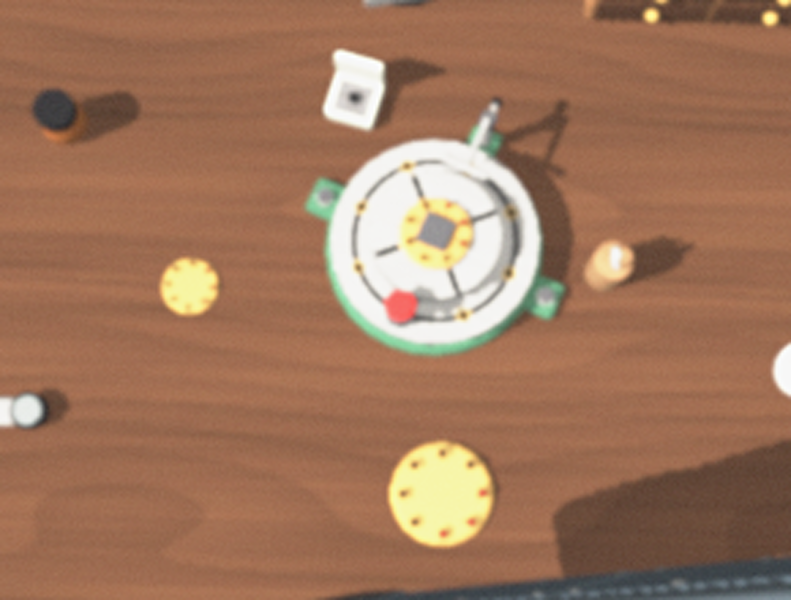

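Three gold discs look alike in the top picture: the table brooch at (329,215), a small one at (236,232) and a large one at (334,312). The one on the table's spigot is middle-sized, so it is the one meant, as the enlarged crop shows. The red cap is at about (317,242), and the next hole clockwise is to its left, at about (301,228). I'm moving above the cap with the gripper shut.

>>> carry_out([
  [[0.095,-0.089,0],[0,0,0],0],
  [[0.19,-0.178,0],[0,0,0],0],
  [[0.286,-0.267,0],[0,0,0],0],
  [[0.381,-0.356,0],[0,0,0],0],
  [[0.476,-0.445,0],[0,0,0],0],
])

```text
clock: 0.92
eef_pos: [0.3082, -0.4268, 0.2454]
tcp_rot: [3.141, -0.0, 0.395]
wrist_force: [1.3, 0.3, 0.0]
finger_gap: 0.296
gripper_force: 0.0
```

>>> carry_out([
  [[0.095,-0.089,0],[0,0,0],0],
  [[0.19,-0.178,0],[0,0,0],0],
  [[0.286,-0.267,0],[0,0,0],0],
  [[0.381,-0.356,0],[0,0,0],0],
  [[0.476,-0.445,0],[0,0,0],0],
])

```text
clock: 1.33
eef_pos: [0.3753, -0.2782, 0.2456]
tcp_rot: [3.141, -0.0, 0.395]
wrist_force: [1.0, 0.8, -0.1]
finger_gap: 0.001
gripper_force: 0.0
```

>>> carry_out([
  [[0.095,-0.089,0],[0,0,0],0],
  [[0.19,-0.178,0],[0,0,0],0],
  [[0.286,-0.267,0],[0,0,0],0],
  [[0.381,-0.356,0],[0,0,0],0],
  [[0.476,-0.445,0],[0,0,0],0],
])

```text
clock: 1.75
eef_pos: [0.4422, -0.1296, 0.2456]
tcp_rot: [3.141, -0.001, 0.396]
wrist_force: [1.3, -0.6, 0.3]
finger_gap: 0.002
gripper_force: 0.0
```

>>> carry_out([
  [[0.095,-0.089,0],[0,0,0],0],
  [[0.19,-0.178,0],[0,0,0],0],
  [[0.286,-0.267,0],[0,0,0],0],
  [[0.381,-0.356,0],[0,0,0],0],
  [[0.476,-0.445,0],[0,0,0],0],
])

```text
clock: 2.17
eef_pos: [0.5092, 0.0191, 0.2456]
tcp_rot: [3.141, -0.0, 0.396]
wrist_force: [-0.2, -0.3, 0.0]
finger_gap: 0.002
gripper_force: 0.0
```

>>> carry_out([
  [[0,0,0.11],[0,0,0],0],
  [[0,0,0.22],[0,0,0],0],
  [[0,0,0.33],[0,0,0],0],
  [[0,0,0.43],[0,0,0],0],
  [[0,0,0.51],[0,0,0],0],
])

```text
clock: 2.58
eef_pos: [0.5082, 0.0178, 0.1163]
tcp_rot: [-3.141, 0.001, 0.396]
wrist_force: [0.8, 0.1, -0.2]
finger_gap: 0.006
gripper_force: 0.0
```

Run:
```python
from h import *
s=read_state(); print(s["eef_pos"],s["wrist_force"])
tip=np.array(s["eef_pos"])-[0,0,.014]
for n in("scene","top"):
    p=eyes.capture(n); print(n,proj(p,tip), proj(p,[.509,.018,.088]))
    for t,z in(("spindle",.079),("cap_top",.088),("brooch_mid",.069)):
        print(t,[(np.round(d["uv"]),round(d["score"],2),np.round(ray(p,d["uv"],z),3)) for d in eyes.pinpoint(p,t)[:3]])
    if n=="scene":
        f=p["frame"]
        m=cv2.inRange(cv2.cvtColor(f,cv2.COLOR_BGR2HSV),(0,150,80),(8,255,255))|cv2.inRange(cv2.cvtColor(f,cv2.COLOR_BGR2HSV),(172,150,80),(180,255,255))
        ys,xs=np.nonzero(m[200:260,300:350]); print("red",xs.mean()+300,ys.mean()+200,ys.min()+200,ys.max()+200,xs.min()+300,xs.max()+300)
        cv2.imwrite("pics/s1.png",cv2.resize(f[180:300,240:400],(800,600),interpolation=2))
```

```text
[0.50821805 0.017761   0.11627191] [ 0.83842899  0.07876902 -0.15512403]
scene [np.float64(326.7386732149025), np.float64(224.1954347891627)] [np.float64(326.6465394239678), np.float64(228.63881013824624)]
spindle [(array([305., 247.]), 0.88, array([ 0.575, -0.018,  0.079]))]
cap_top [(array([325., 226.]), 0.57, array([0.501, 0.011, 0.088]))]
brooch_mid [(array([399., 274.]), 0.66, array([0.588, 0.212, 0.069])), (array([305., 250.]), 0.64, array([ 0.575, -0.019,  0.069])), (array([323., 208.]), 0.48, array([ 0.42 , -0.016,  0.069]))]
red 325.0967741935484 229.9247311827957 225 234 319 331
top [np.float64(314.94717643179933), np.float64(238.97231404752705)] [np.float64(314.8996145072905), np.float64(239.69871513676938)]
spindle [(array([192., 174.]), 0.45, array([0.668, 0.329, 0.079]))]
cap_top []
brooch_mid [(array([335., 310.]), 0.59, array([ 0.342, -0.034,  0.069])), (array([239., 231.]), 0.49, array([0.529, 0.207, 0.069]))]
```

View pics/s1.png

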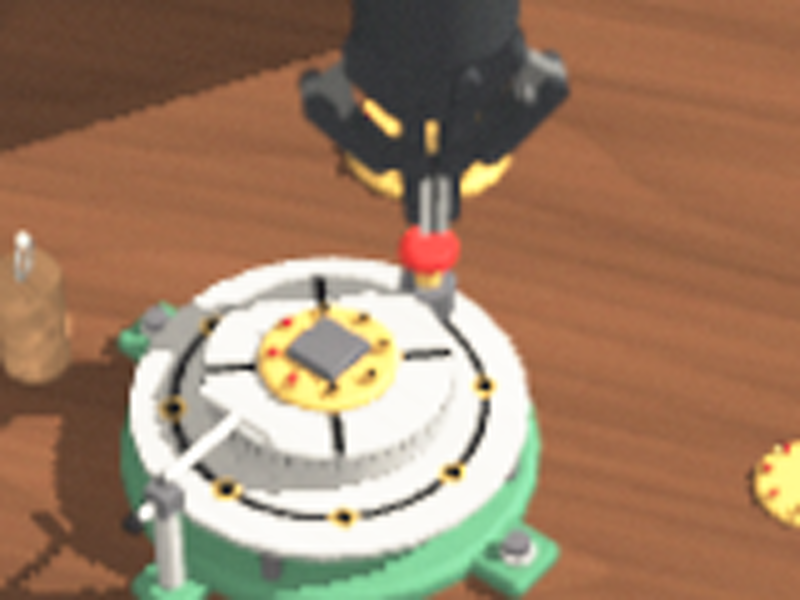

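The picture shows the shut fingertips straight over the red cap, at about (326,228). I'm pressing down.

>>> carry_out([
  [[0,0,0.03],[0,0,0],0],
  [[0,0,0.055],[0,0,0],0],
  [[0,0,0.08],[0,0,0],0],
  [[0,0,0.1],[0,0,0],0],
  [[0,0,0.1],[0,0,0],0],
])

```text
clock: 3.4
eef_pos: [0.5091, 0.0173, 0.0923]
tcp_rot: [3.141, -0.0, 0.396]
wrist_force: [0.4, 0.4, 6.5]
finger_gap: -0.003
gripper_force: 3.2
```

Run:
```python
from h import *
s=read_state(); print(s["eef_pos"],s["wrist_force"],s["joint_positions"])
# arc: waypoints in tool axes, units
x=np.array([.576,-.016]); p0=s["eef_pos"][:2]; r=p0-x; print("r",np.hypot(*r),np.degrees(np.arctan2(r[1],r[0])))
Rt=R.from_euler('xyz',s["tcp_rot"]).as_matrix()
for a in np.arange(4.5,46,4.5):
    c,q=np.cos(np.radians(-a)),np.sin(np.radians(-a)); d=np.array([[c,-q],[q,c]])@r-r
    print(a,np.round(Rt.T@np.r_[d,0]/.25,4),np.radians(a)/2)
```

```text
[0.50905612 0.01733091 0.09226158] [0.40040647 0.38591091 6.45851362] [-1.85665719e-01  6.20988797e-01  1.84790479e+00  2.98302462e-05
  6.72130458e-01  9.89437056e-01]
r 0.07478257007193917 153.5315911042825
4.5 [ 0.0184 -0.0147  0.    ] 0.039269908169872414
9.0 [ 0.0378 -0.0278  0.    ] 0.07853981633974483
13.5 [ 0.0582 -0.0394  0.    ] 0.11780972450961724
18.0 [ 0.0795 -0.0494  0.    ] 0.15707963267948966
22.5 [ 0.1015 -0.0577  0.    ] 0.19634954084936207
27.0 [ 0.124  -0.0642  0.    ] 0.23561944901923448
31.5 [ 1.47e-01 -6.89e-02  1.00e-04] 0.2748893571891069
36.0 [ 1.704e-01 -7.180e-02  1.000e-04] 0.3141592653589793
40.5 [ 1.938e-01 -7.290e-02  1.000e-04] 0.3534291735288517
45.0 [ 2.173e-01 -7.210e-02  1.000e-04] 0.39269908169872414
```

>>> carry_out([
  [[0,0,0.006],[0,0,0],0],
  [[0.018,-0.015,0.006],[0,0,0.039],0],
  [[0.038,-0.028,0.006],[0,0,0.0785],0],
  [[0.058,-0.039,0.006],[0,0,0.118],0],
  [[0.0795,-0.0495,0.006],[0,0,0.157],0],
])

```text
clock: 3.82
eef_pos: [0.5221, 0.0365, 0.0915]
tcp_rot: [3.141, 0.001, 0.078]
wrist_force: [-2.2, -1.6, 7.2]
finger_gap: -0.004
gripper_force: 3.3
```

Run:
```python
from h import *
s=read_state(); print(s["eef_pos"],s["wrist_force"],s["tcp_rot"])
p=eyes.capture("scene");f=p["frame"];h=cv2.cvtColor(f,cv2.COLOR_BGR2HSV)
m=cv2.inRange(h,(0,150,80),(8,255,255))|cv2.inRange(h,(172,150,80),(180,255,255))
ys,xs=np.nonzero(m[200:260,315:380]); print("red",xs.mean()+315,ys.mean()+200,xs.min()+315,xs.max()+315)
print("tip",proj(p,np.array(s["eef_pos"])-[0,0,.014]))
cv2.imwrite("pics/s2.png",cv2.resize(f[180:300,240:400],(800,600),interpolation=2))
x=np.array([.576,-.016]); r0=np.array([.509,.0173])-x; r=s["eef_pos"][:2]-x
print("turned",153.53-np.degrees(np.arctan2(r[1],r[0])),np.hypot(*r))
Rt=R.from_euler('xyz',s["tcp_rot"]).as_matrix()
for a in np.arange(18,56,4.5):
    c,q=np.cos(np.radians(-a)),np.sin(np.radians(-a)); d=np.array([[c,-q],[q,c]])@r0+x-s["eef_pos"][:2]
    print(a,np.round(Rt.T@np.r_[d,0]/.25,4))
```

```text
[0.52209609 0.03650659 0.09153098] [-2.18848505 -1.55806735  7.17448657] [3.14127606e+00 5.67766585e-04 7.80351383e-02]
red 333.0810810810811 239.48648648648648 327 338
tip [np.float64(332.5221185263199), np.float64(236.80214738999894)]
turned 17.777670938185736 0.07525007518267207
18.0 [ 0.0018  0.0007 -0.    ]
22.5 [ 0.0201 -0.0141 -0.    ]
27.0 [ 0.0395 -0.0273 -0.    ]
31.5 [ 0.0599 -0.039  -0.    ]
36.0 [ 0.0812 -0.0491 -0.0001]
40.5 [ 1.031e-01 -5.740e-02 -1.000e-04]
45.0 [ 1.257e-01 -6.410e-02 -1.000e-04]
49.5 [ 1.487e-01 -6.890e-02 -1.000e-04]
54.0 [ 1.72e-01 -7.19e-02 -1.00e-04]
```

View pics/s2.png

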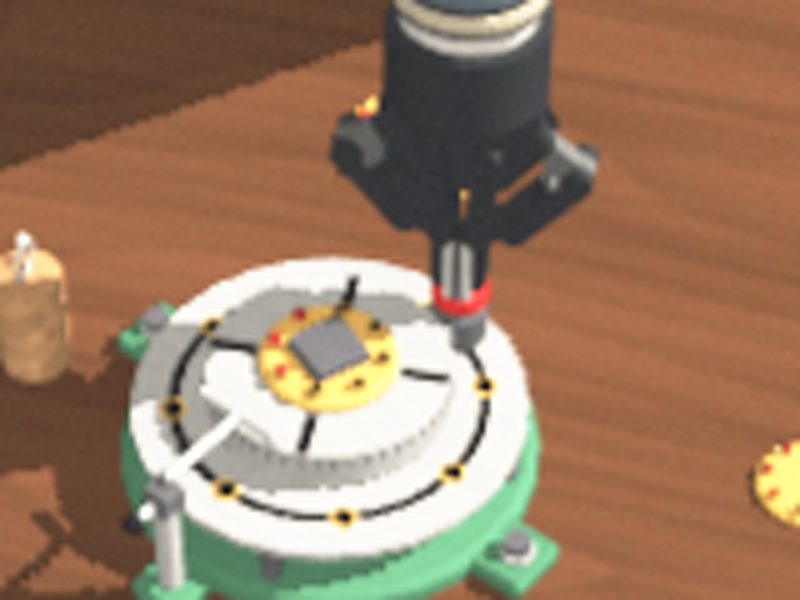

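The disc, cap and brooch have turned together by roughly 18°, and the cap stays under the tip at (332,239). I'm carrying on.

>>> carry_out([
  [[0.02,-0.014,0],[0,0,0.039],0],
  [[0.0395,-0.027,0],[0,0,0.0785],0],
  [[0.06,-0.039,0],[0,0,0.118],0],
  [[0.081,-0.049,0],[0,0,0.157],0],
  [[0.103,-0.0575,0],[0,0,0.196],0],
])

```text
clock: 4.28
eef_pos: [0.5462, 0.0533, 0.0914]
tcp_rot: [3.141, 0.002, -0.314]
wrist_force: [-1.4, -0.3, 5.9]
finger_gap: -0.002
gripper_force: 3.3
```

```bash
cat > look.py <<'E'
from h import *
import sys
s=read_state(); print(s["eef_pos"],s["wrist_force"],s["tcp_rot"])
p=eyes.capture("scene");f=p["frame"];h=cv2.cvtColor(f,cv2.COLOR_BGR2HSV)
m=cv2.inRange(h,(0,150,80),(8,255,255))|cv2.inRange(h,(172,150,80),(180,255,255))
ys,xs=np.nonzero(m[200:275,320:380]); print("red",xs.mean()+320,ys.mean()+200,xs.min()+320,xs.max()+320)
print("tip",proj(p,np.array(s["eef_pos"])-[0,0,.014]))
cv2.imwrite(f"pics/{sys.argv[1]}.png",cv2.resize(f[180:300,240:400],(800,600),interpolation=2))
x=np.array([.576,-.016]); r0=np.array([.509,.0173])-x; r=s["eef_pos"][:2]-x
print("turned",153.53-np.degrees(np.arctan2(r[1],r[0])),np.hypot(*r))
Rt=R.from_euler('xyz',s["tcp_rot"]).as_matrix()
for a in np.arange(42,51,1.5):
    c,q=np.cos(np.radians(-a)),np.sin(np.radians(-a)); d=np.array([[c,-q],[q,c]])@r0+x-s["eef_pos"][:2]
    print(a,np.round(Rt.T@np.r_[d,0]/.25,4))
E
python3 look.py s3
```

```text
[0.54618509 0.05333391 0.09144815] [-1.37430935 -0.33168226  5.90290594] [ 3.14130718e+00  1.53834862e-03 -3.13886903e-01]
red 338.5121951219512 247.70731707317074 332 343
tip [np.float64(336.7947444804932), np.float64(245.0773563074556)]
turned 40.261367042776826 0.07547264523531169
42.0 [ 0.0085 -0.0038 -0.    ]
43.5 [ 0.0146 -0.0087 -0.    ]
45.0 [ 0.0208 -0.0134 -0.    ]
46.5 [ 0.0272 -0.018  -0.    ]
48.0 [ 0.0336 -0.0224 -0.0001]
49.5 [ 0.0402 -0.0267 -0.0001]
```

View pics/s3.png

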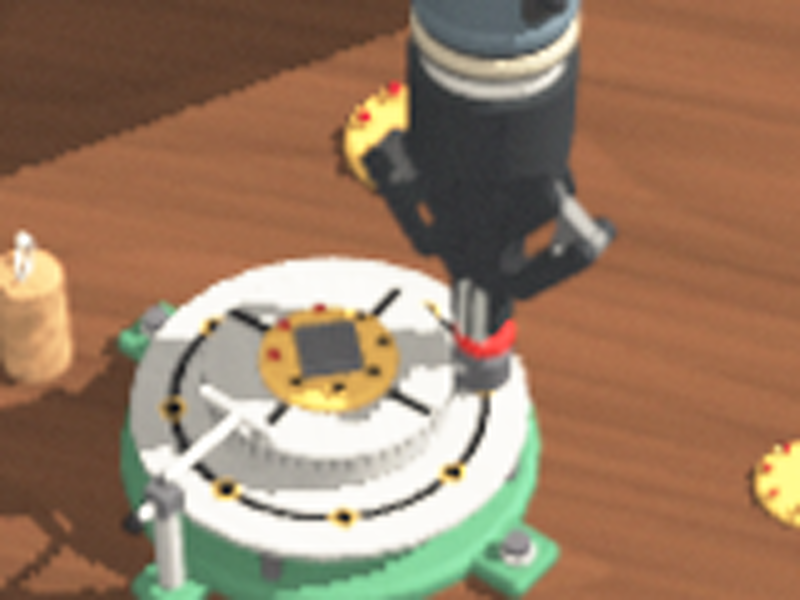

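Run:
```python
from h import *
p=eyes.capture("scene")
c=ray(p,(305.3,246.7),.079)[:2]; print(c, read_state()["eef_pos"])
c=np.array([.576,-.016])
for a in ([(450,355),(430,412),"right"],[(319,278),(397,291),"top"],[(207,370),(232,313),"left"]):
    q=[]
    for u in a[:2]:
        X=ray(p,(240+u[0]/5,180+u[1]/5),.066)[:2]-c; q.append((np.degrees(np.arctan2(X[1],X[0])),np.hypot(*X)))
    print(a[2],np.round(q,3),q[0][0]-q[1][0])
# rectified polar dark-mark angles, now vs start
def pol(f):
    th=np.radians(np.arange(0,360,.5)); rr=np.arange(.048,.056,.002); o=[]
    g=cv2.GaussianBlur(cv2.cvtColor(f,cv2.COLOR_BGR2GRAY),(0,0),.6).astype(np.float32)
    for r in rr:
        uv=np.array([proj(p,[c[0]+r*np.cos(t),c[1]+r*np.sin(t),.066]) for t in th],np.float32)
        o.append(cv2.remap(g,uv[:,:1],uv[:,1:],1).ravel())
    o=np.mean(o,0); k=cv2.blur(np.r_[o,o,o][None],(41,1))[0][720:1440]; return k-o
A=pol(cv2.imread("pics/scene0.png"));B=pol(p["frame"])
from scipy.signal import find_peaks
for s in(A,B):
    i,_=find_peaks(s,height=25,distance=20); print([(v/2,int(s[v])) for v in i])
```

```text
[ 0.57350962 -0.01718679] [0.54763702 0.05368412 0.091654  ]
right [[1.06822e+02 5.90000e-02]
 [6.95430e+01 6.00000e-02]] 37.27912691110703
top [[-1.58680e+02  5.30000e-02]
 [ 1.58632e+02  5.50000e-02]] -317.3116973329568
left [[-6.5178e+01  5.8000e-02]
 [-1.0559e+02  5.5000e-02]] 40.41187979249081
[(np.float64(20.5), 113), (np.float64(110.5), 76), (np.float64(201.5), 89), (np.float64(292.5), 69)]
[(np.float64(67.5), 77), (np.float64(159.0), 85), (np.float64(251.0), 69), (np.float64(341.0), 32)]
```

The marks on the disc put the table at about 42°. It needs 3° more, so I'm making a small step and measuring again.

>>> carry_out([
  [[0.006,-0.005,0],[0,0,0.013],0],
  [[0.012,-0.01,0],[0,0,0.026],0],
  [[0.012,-0.01,0],[0,0,0.026],0],
  [[0.012,-0.01,0],[0,0,0.026],0],
  [[0.012,-0.01,0],[0,0,0.026],0],
])

```text
clock: 4.8
eef_pos: [0.5507, 0.0548, 0.0917]
tcp_rot: [-3.141, -0.001, -0.363]
wrist_force: [-1.0, 0.8, 6.2]
finger_gap: -0.003
gripper_force: 3.3
```

```bash
cat > ang.py <<'E'
from h import *
from scipy.signal import find_peaks
p=eyes.capture("scene"); c=np.array([.576,-.016]); s=read_state(); r=s["eef_pos"][:2]-c
print(s["eef_pos"],"tip turned",153.53-np.degrees(np.arctan2(r[1],r[0])),"F",s["wrist_force"])
def pol(f,c):
    th=np.radians(np.arange(0,360,.5)); o=[]
    g=cv2.GaussianBlur(cv2.cvtColor(f,cv2.COLOR_BGR2GRAY),(0,0),.6).astype(np.float32)
    for r in np.arange(.048,.056,.002):
        uv=np.array([proj(p,[c[0]+r*np.cos(t),c[1]+r*np.sin(t),.066]) for t in th],np.float32)
        o.append(cv2.remap(g,uv[:,:1],uv[:,1:],1).ravel())
    o=np.mean(o,0); k=cv2.blur(np.r_[o,o,o][None],(41,1))[0][720:1440]; return k-o
for f in(cv2.imread("pics/scene0.png"),p["frame"]):
    S=pol(f,c); i,_=find_peaks(S,height=25,distance=20); print([(v/2,int(S[v])) for v in i])
E
python3 ang.py
```

```text
[0.55075695 0.05486949 0.09173375] tip turned 43.92457485877941 F [0.22325494 2.34717407 6.0962287 ]
[(np.float64(20.5), 113), (np.float64(110.5), 76), (np.float64(201.5), 89), (np.float64(292.5), 69)]
[(np.float64(65.0), 83), (np.float64(156.0), 82), (np.float64(249.5), 62), (np.float64(337.5), 29)]
```

The table is at about 44–45°, inside the 3 mm window. I'm lifting straight up.

>>> carry_out([
  [[0,0,-0.02],[0,0,0],0],
  [[0,0,-0.045],[0,0,0],0],
  [[0,0,-0.12],[0,0,0],0],
  [[0,0,-0.26],[0,0,0],0],
  [[0,0,-0.4],[0,0,0],0],
])

```text
clock: 5.27
eef_pos: [0.5486, 0.0544, 0.1908]
tcp_rot: [3.14, 0.005, -0.362]
wrist_force: [0.5, -0.7, 1.2]
finger_gap: 0.001
gripper_force: 0.0
```

>>> carry_out([
  [[-0.1,0.0,-0.1],[0,0,0],0],
  [[-0.2,0,-0.2],[0,0,0],0],
  [[-0.3,0,-0.2],[0,0,0],0],
  [[-0.4,0,-0.2],[0,0,0],0],
  [[-0.4,0,-0.2],[0,0,0],0],
])

```text
clock: 5.68
eef_pos: [0.4505, 0.0913, 0.241]
tcp_rot: [3.14, 0.007, -0.361]
wrist_force: [-0.1, -0.3, -1.1]
finger_gap: 0.003
gripper_force: 0.0
```

```bash
python3 ang.py; python3 look.py s4 | grep red
python3 - <<'E'
from h import *
p=eyes.capture("top")
for t,z in(("spindle",.079),("cap_top",.088),("brooch_mid",.069)):
    print(t,[(np.round(d["uv"]),round(d["score"],2),np.round(ray(p,d["uv"],z),3)) for d in eyes.pinpoint(p,t)[:3]])
p=eyes.capture("scene")
for t,z in(("spindle",.079),("cap_top",.088)):
    print(t,[(np.round(d["uv"],1),round(d["score"],2),np.round(ray(p,d["uv"],z),3)) for d in eyes.pinpoint(p,t)[:3]])
a=np.radians(108.5)
for z in(.088,.0805): print(proj(p,[.576+.076*np.cos(a),-.016+.076*np.sin(a),z]))
E
```

```text
[0.45351476 0.09059907 0.24118832] tip turned 14.563096548291497 F [ 0.99444412 -0.05693997 -0.1212008 ]
[(np.float64(20.5), 113), (np.float64(110.5), 76), (np.float64(201.5), 89), (np.float64(292.5), 69)]
[(np.float64(65.5), 82), (np.float64(157.0), 81), (np.float64(249.0), 71), (np.float64(338.0), 33)]
red 337.33644859813086 244.16822429906543 331 343
spindle [(array([329., 216.]), 0.79, array([ 0.57 , -0.015,  0.079]))]
cap_top [(array([178., 281.]), 0.7, array([0.401, 0.341, 0.088])), (array([390., 228.]), 0.32, array([ 0.543, -0.163,  0.088]))]
brooch_mid [(array([332., 309.]), 0.94, array([ 0.346, -0.027,  0.069])), (array([328., 214.]), 0.78, array([ 0.578, -0.012,  0.069]))]
spindle [(array([302.5, 248.6]), 0.93, array([ 0.581, -0.022,  0.079]))]
cap_top [(array([338.5, 244. ]), 0.66, array([0.552, 0.059, 0.088]))]
[np.float64(337.46574854934363), np.float64(243.89961343905898)]
[np.float64(337.3625814792844), np.float64(246.0817678630642)]
```

View pics/s4.png

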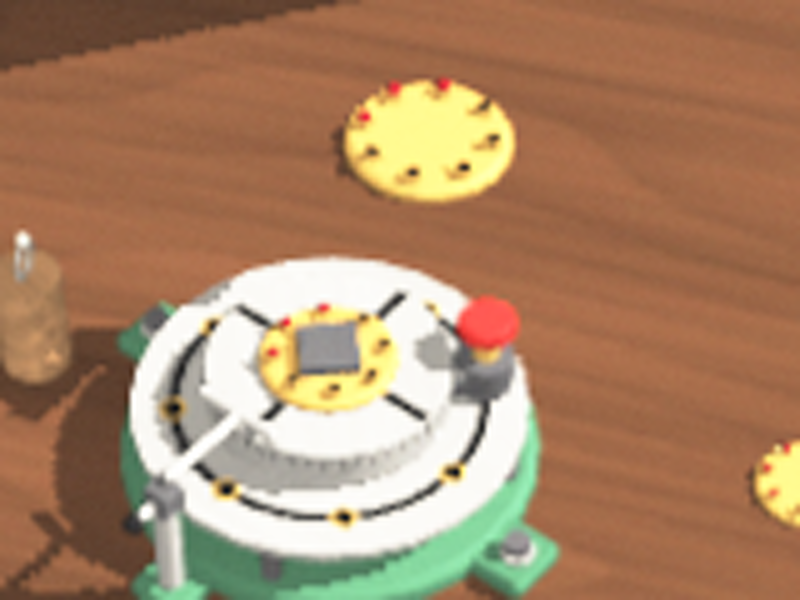

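The cap stands fully up at (337,244) with its brass stem showing, as it did at the start. The disc has turned about 44–45° and the brooch is still on its spigot. I'm handing in.

```bash
python3 -c "
from rig import ticket
print(ticket.finish_job())"
```

```text
the job is handed in; nothing more can be done
None
```

The table was turned clockwise one hole (about 45°), the plunger sprang fully up into that hole, the brooch stayed on its spigot, and the job is handed in; no verdict came back.

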